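# Seat a cast-glass lamp base in the drilling jig and close its clamp

### The job

Load the stepped cast-glass lamp base into the drilling jig: bring it up against the nest's stops, work it down past the spring plungers and feel that it sits fully home on the nest floor, and only then swing the hinged clamp plate down shut over it and let go. The glass chips if it is forced against the jig, so go gently, and leave the paperweight, the wooden block and the jacks alone.

Things in the scene. Friction and masses are not known exactly. Their poses are not given: they have to be found in the camera images.
- lamp_base: Loose cast-glass lamp base, pale green glass, 0.36-0.54 kg: a plinth 90 x 60 mm, 18 mm high, and centred on it a narrower block 66 x 44 mm, 34 mm high; 52 mm in all. Origin: centre of the underside; x along the 90 mm side, z up. Same when turned half round. It chips if any part of the jig presses on it with more than 60 N; no step needs more than 25 N.
- jig: Leaf-type drilling jig bolted to the bench: dark base plate 190 x 200 x 14 mm with an aluminium nest plate 140 (x) x 104 (y) mm on it, top (rim) 34 mm up. Origin: underside, below the nest's nominal centre; z up. Two grey hinge uprights, 100 mm high, at y = 65 to 91 mm, x = -52 and +52 mm; the clamp's rest post, 84 mm high and 30 mm wide, at x = 0, y = -60 to -72 mm.
- nest_mouth (a point): Nominal centre of the nest's pocket at rim height, 34 mm above the jig's origin (fixed to the jig, same axes). The pocket is 91.6 (x) x 61.6 (y) mm, 12 mm deep: 1.6 mm of play in all each way. The nest is square to the jig, but its slotted bolts are set anew each time: its true centre is up to 4 mm off this point in x and in y, either way, and is not measured.
- nest_stops (a point): Nominal inner corner of the nest's steel stops, at their tops, 12 mm above the rim: 45.8 mm in +x and 30.8 mm in +y of nest_mouth (off by the same unmeasured amount). Inner faces flush with the pocket walls: two 14 mm wide on the +y wall, 36 mm either side of the middle, one 16 mm wide in the middle of the +x wall. Touching them, the lamp base is in line with the pocket.
- nest_floor (a point): Nominal centre of the pocket floor, 22 mm above the jig's origin. A spring plunger's conical nose juts 3 mm from the middle of the -y and of the -x wall, 6 mm above the floor; the lamp base sticks on them 1 to 12 mm high, level or tilted, until pressed down with about 5 to 15 N and it stops dead. Fully home its underside is at this height, its plinth top 18 mm and its top face 52 mm above it.
- clamp (a joint): Angle (rad) of the hinged aluminium clamp plate, 84 mm wide, 10 mm thick, two rubber-tipped spring pads underneath. 0: shut, level over the nest, reaching from the hinge to the jig's -y; grows as it swings up and back over +y (pi/2 upright, at most 2.2). Stiff hinge: it stays where left, moved by 2 to 6 N at the bar. It shuts to 0 only over a lamp base that is fully home (pads press about 5 N).
- clamp_hinge (a point): A fixed point of the jig on the clamp's hinge axis, midway between the uprights: 78 mm towards +y and 90 mm above the jig's origin. The axis runs along the jig's x.
- clamp_bar (a point): Centre of the clamp's pull bar: a round steel bar of 12 mm diameter along the jig's x, 170 mm from the hinge axis, the cross piece of a U-shaped handle on the clamp's free end. Between the handle's arms 58 mm are free along the bar, and 34 mm between the bar and the plate's edge.
- paperweight: Bystander: a round domed glass paperweight, 72 mm across, 50 mm high; origin under its centre. Leave alone.
- wood_block: Bystander: a glassblower's dark wooden block, a cup 96 mm across and 55 mm high with a wooden handle 160 mm long; origin under the cup's centre, handle towards its x. Leave alone.
- jacks: Bystander: glassblower's steel jacks lying flat, 270 mm long along its x, 75 mm wide, 16 mm high; origin under about the middle. Leave alone.
Not all that is in view belongs to the job. Leave any blue look-alike of the lamp_base alone.

How it is judged:
On the way, in this order (a step that is already met when the one before it is completed fails the run):
1. the lamp base sits fully home in the nest while the clamp is still well open (value of joint clamp above 0.8 rad and z of lamp_base in the frame of jig between 0.02 and 0.0236 m and angle between lamp_base's own z axis and vertical below 0.025 rad and horizontal distance between lamp_base and jig below 0.009 m and angle between the x axis of lamp_base and the x axis of jig, either way round below 0.05 rad), for 0.3 s.
2. the clamp is shut over it (value of joint clamp below 0.03 rad), for 0.2 s.
At the end, for the whole second after the job is handed in: The clamp is shut (within 0.03 rad) and the lamp base lies still and level (0.025 rad) beneath it in the nest, its underside within 1.6 mm of the nest floor's height, within 9 mm of the jig's nominal centre and within 0.05 rad of square to it (value of joint clamp below 0.03 rad and z of lamp_base in the frame of jig between 0.02 and 0.0236 m and angle between lamp_base's own z axis and vertical below 0.025 rad and horizontal distance between lamp_base and jig below 0.009 m and angle between the x axis of lamp_base and the x axis of jig, either way round below 0.05 rad and linear speed of lamp_base below 0.01 m/s); the robot touches nothing.
It fails at once if the glass is forced against the jig or its clamp with more than 60 N (contact force between lamp_base and jig above 60 N).
It fails at once if the paperweight is moved more than 20 mm (distance of paperweight from where it was at the start of the episode above 0.02 m).
It fails at once if the wooden block is moved more than 20 mm (distance of wood_block from where it was at the start of the episode above 0.02 m).
It fails at once if the jacks are moved more than 20 mm (distance of jacks from where it was at the start of the episode above 0.02 m).
It also fails if it takes over 72 s, if anything falls off the work surface, if the arm or the gripper's body presses on something with over 40 N, if the wrist force passes 120 N, or if a joint passes its speed limit or range.

### The arm

A 6-joint arm with a two-finger parallel gripper is mounted at the origin on the work surface. World frame = base frame: x ahead of the robot, y to its left, z up, the work surface at z = 0. Lengths are in m, angles in rad, forces in N, time in s.
With the tool pointing down it reaches from about 0.375 to 0.925 m from the base axis. Payload 5.7 kg.
Tool frame: the origin (TCP) lies midway between the tips of the shut fingers; the grasp point (between the pads) lies 19 mm behind it; z points along the fingers, y is the direction in which the jaws open and shut (so a half turn about z gives the same grasp; the last joint's range is limited). The gripper opens to 85 mm and grips with 20 to 120 N. Pads are 22 mm wide; open, the fingers measure 114 mm over their backs; the gripper's body (76 mm by 85 mm) begins 54 mm behind the grasp point. The pads swing forward as they close: fully open they stand 13 mm farther back than shut.
Start: joints at [1.219, 0.359, 1.51, -0, 1.272, -0.115], TCP at [0.141, 0.583, 0.231] pointing down, gripper open.
Joint ranges: [-2.97, 2.97], [-1.01, 2.36], [0.21, 2.38], [-0.96, 4.11], [0.2, 2.71], [-2.98, 2.98]. Speed limits (rad/s): [2.39, 2.39, 3.14, 3.14, 3.14, 3.14].

### API

Orientations are given as a rotation vector (axis times angle).
In Python, from bench import telemetry, imaging, workorder gives the robot as it stands. The module is installed in compiled form; this text tells all that it offers.
- The arm moves only by the tool carry_out, never from a script. Its argument "motion" is text: rows parted by semicolons, each of 5 numbers parted by spaces: the shift along the tool's x, y, z in mm, then the turn about the tool's z in degrees, then the finger opening in mm, from 0 to 85.4. A call has 1 to 12 rows; each row is the pose to reach, as a shift and turn from the pose commanded when the call began, along the tool's axes at that moment; what a row does not reach only later rows make up. A row lasts 1/8 s, in which the tool goes at most 62.5 mm and 10.7 degrees, less where a joint would pass 70% of its speed; a pose out of reach is approached as far as the arm can. A call with a gripper value outside its range is refused whole. The fingers move at their own pace and stop on an object; "newtons" is the grip in N (left out, the last holds). Time passes only in rows, so rows that repeat a pose let the fingers close. It gives the time, the measured TCP pose, the force and the opening at its end, in the units of the state.
- telemetry.state(): the state, without advancing time (a new reading comes with each control period).
- imaging.read_camera(name): name is "side" or "top"; returns the picture (480x640x3 uint8, blue, green, red); there is no depth.
- imaging.camera_info(name): a dict with "camera_matrix" (3x3 intrinsics, pixels), "rvec" (rotation vector, rad) and "tvec" (3), from world to camera coordinates, as OpenCV has them. Camera axes: x right, y down, z forward; pixel columns grow to the right and rows downward; lengths in m; the calibration is good to about 2 mm. A picture is of the moment at which its call begins. camera_info takes no time and is no camera call.
- workorder.job_done(): hands the job in, once; it reports no verdict.
The state is a dict: "time": time; "q": joint angles; "joint_velocities": joint speeds; "effort": joint torques, N m; "tool_pos": TCP position; "eef_rot": TCP orientation; "force": force on the tool from outside, world axes, zero at the start; "moment": the same for the moment, N m; "width": finger opening in m.
Only numpy, scipy, OpenCV 4.12 (cv2) and the standard library are available. Lean on these libraries where they do the work, as an engineer would, in place of code of your own. Each camera call takes 0.05 s, during which the arm holds its last target. There are 200 camera calls.

## Working session

There is one attempt and no reset: what is moved stays moved. The work goes in short steps, Python scripts to look and compute and a tool call to move; the robot and the scene stay as the last step left them, time stands still between calls to the robot, and variables do not carry over. Pictures are saved under pics/ and viewed, on a budget of 10 in all, crops included, one or two more only if the job needs it, and the job is handed in when it is done.

Besides the shell and the picture viewer there is one more tool, called after "Call:" in YAML: its name, and indented under it one key for each argument. carry_out: Moves the arm, as the interface text tells. Its arguments: {"type":"object","properties":{"motion":{"type":"string"},"newtons":{"type":"number"}},"required":["motion"]}

```bash
mkdir -p pics; cat > h.py <<'E'
import cv2, numpy as np
from bench import telemetry, imaging, workorder
def cam(n):
    c=imaging.camera_info(n); K=np.array(c["camera_matrix"],float); R=cv2.Rodrigues(np.array(c["rvec"],float))[0]; t=np.array(c["tvec"],float).ravel()
    return K,R,t
def ray(n,px,z):
    K,R,t=cam(n); o=-R.T@t
    d=R.T@np.linalg.inv(K)@np.array([px[0],px[1],1.])
    return o+d*(z-o[2])/d[2]
def proj(n,p):
    K,R,t=cam(n); q=K@(R@np.asarray(p,float)+t); return q[:2]/q[2]
def snap(n,f=None):
    im=imaging.read_camera(n)
    if f: cv2.imwrite("pics/"+f,im)
    return im
E
python3 - <<'E'
from h import *
a=snap("top","top0.png"); b=snap("side","side0.png")
for n in("top","side"):
    K,R,t=cam(n); print(n,K.round(1).tolist(),(-R.T@t).round(3),R.round(3).tolist())
print(telemetry.state())
E
```

```text
top [[458.4, 0.0, 316.9], [0.0, 458.4, 237.8], [0.0, 0.0, 1.0]] [ 0.255 -0.022  1.019] [[-0.057, -0.998, 0.004], [-0.97, 0.055, -0.235], [0.234, -0.018, -0.972]]
side [[439.4, 0.0, 312.0], [0.0, 439.4, 243.1], [0.0, 0.0, 1.0]] [ 0.041 -0.648  0.827] [[0.834, -0.552, 0.018], [-0.373, -0.587, -0.718], [0.407, 0.592, -0.695]]
{'time': 0.1, 'q': array([ 1.21889104e+00,  3.59459046e-01,  1.51135060e+00, -1.64813877e-05,
        1.27248629e+00, -1.15074218e-01]), 'joint_velocities': array([-6.86716486e-04, -1.00271713e-03, -3.14366536e-03, -1.08307470e-03,
       -3.33459673e-05,  9.44543361e-04]), 'effort': array([ 4.88968035e-04, -5.28657138e+01, -2.79351944e+01, -1.35804048e-04,
        5.05631280e-03, -2.77420838e-06]), 'tool_pos': array([0.14055584, 0.58266313, 0.23051207]), 'eef_rot': array([-3.71092128e-01, -3.11921600e+00,  2.60831862e-03]), 'force': array([ 0.85336276, -0.99734154, -0.13048793]), 'moment': array([ 0.05907645, -0.01007911, -0.02970078]), 'width': 0.08577511417558564}
```

View pics/top0.png

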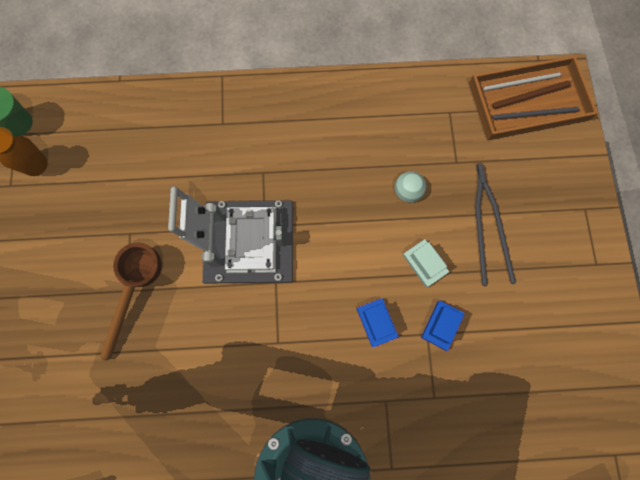

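View pics/side0.png

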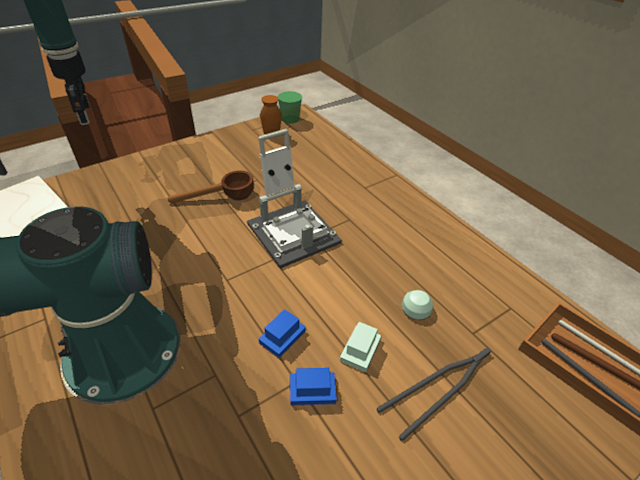

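Candidates for the lamp base are the pale-green stepped block at top (428,262) / side (361,346), the blue look-alikes at top (378,322) and (444,325), and the pale domed paperweight at top (410,187). I choose the pale-green stepped block. The jig is at top (250,240), with its hinge side towards image left (world +y). Next I check this in a close crop and measure.

```bash
python3 - <<'E'
from h import *
a=cv2.imread("pics/top0.png"); s=cv2.imread("pics/side0.png")
c1=cv2.resize(a[225:300,390:470],None,fx=5,fy=5,interpolation=cv2.INTER_CUBIC)
c2=cv2.resize(a[175:295,160:315],None,fx=3.12,fy=3.12,interpolation=cv2.INTER_CUBIC)[:375]
cv2.imwrite("pics/crop1.png",np.hstack([c1[:,:315],c2])[:, :800])
hsv=cv2.cvtColor(a,cv2.COLOR_BGR2HSV)
m=cv2.inRange(hsv,(50,20,90),(95,140,255)); m[:225]=0; m[300:]=0; m[:,:390]=0; m[:,470:]=0
cs,_=cv2.findContours(m,cv2.RETR_EXTERNAL,cv2.CHAIN_APPROX_NONE); c=max(cs,key=cv2.contourArea)
print("lamp px area",cv2.contourArea(c))
P=np.array([ray("top",p[0],0.018)[:2] for p in c],np.float32)*1000
print("lamp outline rect z=18",cv2.minAreaRect(P))
# jig base plate: dark grey low saturation
g=((hsv[...,1]<70)&(hsv[...,2]<95)).astype(np.uint8)*255; g[:175]=0;g[295:]=0;g[:,:160]=0;g[:,315:]=0
cs,_=cv2.findContours(g,cv2.RETR_EXTERNAL,cv2.CHAIN_APPROX_NONE); c=max(cs,key=cv2.contourArea)
P=np.array([ray("top",p[0],0.014)[:2] for p in c],np.float32)*1000
print("jig plate",cv2.contourArea(c),cv2.boundingRect(c),cv2.minAreaRect(P))
# four bolts / plate corners by eye
for p in [(204,203),(293,200),(294,282),(204,283)]: print(p,ray("top",p,0.014).round(4))
E
```

```text
Traceback (most recent call last):
ValueError: all the input array dimensions except for the concatenation axis must match exactly, but along dimension 0, the array at index 0 has size 375 and the array at index 1 has size 374
```

```bash
cat > m.py <<'E'
from h import *
a=cv2.imread("pics/top0.png")
c1=cv2.resize(a[225:300,390:453],(315,375),interpolation=cv2.INTER_CUBIC)
c2=cv2.resize(a[175:295,160:315],(484,375),interpolation=cv2.INTER_CUBIC)
cv2.imwrite("pics/crop1.png",np.hstack([c1,c2]))
hsv=cv2.cvtColor(a,cv2.COLOR_BGR2HSV)
m=cv2.inRange(hsv,(50,20,90),(95,140,255)); m[:225]=0; m[300:]=0; m[:,:390]=0; m[:,470:]=0
cs,_=cv2.findContours(m,cv2.RETR_EXTERNAL,cv2.CHAIN_APPROX_NONE); c=max(cs,key=cv2.contourArea)
print("lamp px area",cv2.contourArea(c))
P=np.array([ray("top",p[0],0.018)[:2] for p in c],np.float32)*1000
print("lamp outline rect z=18",cv2.minAreaRect(P))
g=((hsv[...,1]<70)&(hsv[...,2]<95)).astype(np.uint8)*255; g[:175]=0;g[295:]=0;g[:,:160]=0;g[:,315:]=0
cs,_=cv2.findContours(g,cv2.RETR_EXTERNAL,cv2.CHAIN_APPROX_NONE); c=max(cs,key=cv2.contourArea)
P=np.array([ray("top",p[0],0.014)[:2] for p in c],np.float32)*1000
print("jig plate",cv2.contourArea(c),cv2.boundingRect(c),cv2.minAreaRect(P))
for p in [(204,203),(293,200),(294,282),(204,283)]: print(p,ray("top",p,0.014).round(4))
E
python3 m.py
```

```text
lamp px area 1085.0
lamp outline rect z=18 ((427.3641662597656, -279.6511535644531), (88.852294921875, 65.23167419433594), 30.171171188354492)
jig plate 2993.5 (203, 201, 90, 82) ((499.96221923828125, 114.49647521972656), (197.51828002929688, 188.88197326660156), 87.45068359375)
(204, 203) [0.5947 0.2136 0.014 ]
(293, 200) [0.5905 0.0093 0.014 ]
(294, 282) [0.4008 0.0156 0.014 ]
(204, 283) [0.4098 0.2135 0.014 ]
```

View pics/crop1.png

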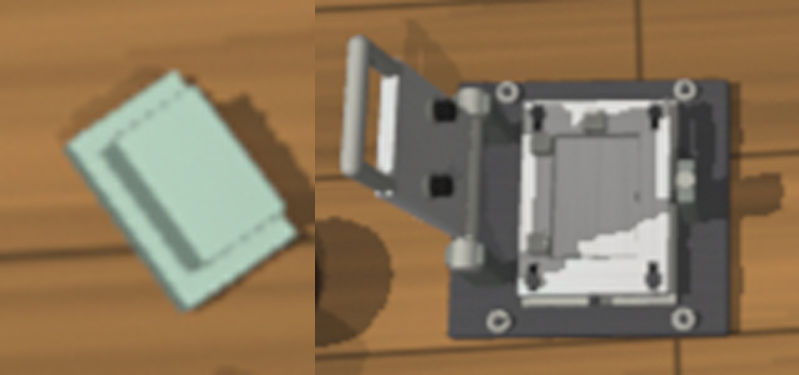

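The crop confirms the choice: a pale-green two-step block with its top face at crop corners (120,140), (195,88), (285,205) and (210,262). In the jig, the clamp is leaned back to the left, the stops are at crop (595,122), (541,140) and (536,243), the post is at (685,180), and the upright tops are at (472,102) and (466,253).

```bash
python3 - <<'E'
from h import *
f1=lambda c:(390+c[0]/5,225+c[1]/5)
f2=lambda c:(160+(c[0]-315)/3.123,175+c[1]/3.125)
T=np.array([ray("top",f1(c),.052)[:2]*1000 for c in [(120,140),(195,88),(285,205),(210,262)]])
print("lamp top quad",T.round(1).tolist(),"ctr",T.mean(0).round(1))
for i in range(4):
    d=T[(i+1)%4]-T[i]; print(np.hypot(*d).round(1),np.degrees(np.arctan2(d[1],d[0])).round(1))
# side view block of lamp: fine mask
s=cv2.imread("pics/side0.png");h=cv2.cvtColor(s,cv2.COLOR_BGR2HSV)
m=cv2.inRange(h,(50,20,90),(95,140,255)); m[:315]=0;m[380:]=0;m[:,:330]=0;m[:,390:]=0
x,y,w,hh=cv2.boundingRect(m); print("side bbox",x,y,w,hh)
L=lambda x,y,z:proj("side",(x,y,z)).round(1)
c=T.mean(0)/1000
for yaw in (32,35,38):
    r=np.radians(yaw);R=np.array([[np.cos(r),-np.sin(r)],[np.sin(r),np.cos(r)]])
    q=np.array([L(*(c+R@np.array(k)),z) for z,k in [(0,(.045,.03)),(0,(.045,-.03)),(0,(-.045,.03)),(0,(-.045,-.03)),(.052,(.033,.022)),(.052,(.033,-.022)),(.052,(-.033,.022)),(.052,(-.033,-.022))]])
    print(yaw,"pred bbox",q.min(0),q.max(0)-q.min(0))
B=np.array([ray("top",f2(c),.016)[:2]*1000 for c in [(507,92),(685,90),(683,319),(497,321)]])
print("bolts",B.round(1).tolist(),B.mean(0).round(1))
for i in range(4):
    d=B[(i+1)%4]-B[i]; print(np.hypot(*d).round(1),np.degrees(np.arctan2(d[1],d[0])).round(1))
print("uprights",[ray("top",f2(c),.098).round(4)*1000 for c in [(472,102),(466,253)]])
print("post",ray("top",f2((685,180)),.084)*1000)
print("stops",[ (ray("top",f2(c),.046)*1000).round(1) for c in [(595,122),(541,140),(536,243)]])
print("nest rim", [(ray("top",f2(c),.034)*1000).round(1) for c in [(522,102),(670,100),(668,293),(518,293)]])
print("pocket rim corner(s)",(ray("top",f2((553,134)),.034)*1000).round(1),(ray("top",f2((640,134)),.022)*1000).round(1))
E
```

```text
lamp top quad [[443.5, -246.9], [464.5, -281.8], [411.2, -314.5], [388.5, -279.5]] ctr [ 426.9 -280.7]
40.8 -58.9
62.5 -148.5
41.7 122.9
63.9 30.7
side bbox 341 322 40 50
32 pred bbox [339.7 322.4] [40.4 51.8]
35 pred bbox [340.4 322.5] [38.9 51.5]
38 pred bbox [341.3 322.7] [37.1 51. ]
bolts [[588.3, 173.2], [582.6, 42.9], [413.4, 50.7], [419.4, 181.7]] [501.  112.1]
130.5 -92.5
169.3 177.4
131.2 87.4
169.1 -2.9
uprights [array([555.4, 180.8,  98. ]), array([452.1, 185. ,  98. ])]
post [496.95047312  40.84135944  84.        ]
stops [array([552.7, 105.4,  46. ]), array([541.6, 143.7,  46. ]), array([467.5, 148.2,  46. ])]
nest rim [array([574.2, 159. ,  34. ]), array([569.8,  52.8,  34. ]), array([429.4,  59.1,  34. ]), array([435.3, 163.3,  34. ])]
pocket rim corner(s) [549.1 137.2  34. ] [549.1  76.3  22. ]
```

```bash
cat >> h.py <<'E'
def rel(*W):
    """W: (x,y,z mm, yaw deg of tool y); prints tool shift & turn from measured pose"""
    s=telemetry.state(); R=cv2.Rodrigues(s["eef_rot"])[0]; p=s["tool_pos"]*1000
    y0=np.degrees(np.arctan2(R[1,1],R[0,1]))
    print("t",round(s["time"],2),"p",p.round(1),"yaw",y0.round(2),"tilt",np.degrees(np.arccos(-R[2,2])).round(2),"F",s["force"].round(1),"M",s["moment"].round(2),"w",round(s["width"]*1000,1))
    for w in W:
        print(w,"->",(R.T@(np.array(w[:3])-p)).round(1),"turn",round(-((w[3]-y0+180)%360-180),1))
E
python3 -c "
from h import *
rel((300,450,360,30),(460,240,360,0),(500,0,360,-30),(427,-281,200,-58.7))"
```

```text
t 0.1 p [140.6 582.7 230.5] yaw 76.43 tilt 0.1 F [ 0.9 -1.  -0.1] M [ 0.06 -0.01 -0.03] w 85.8
(300, 450, 360, 30) -> [-186.1  -91.8 -129.4] turn 46.4
(460, 240, 360, 0) -> [-390.9 -258.4 -129.1] turn 76.4
(500, 0, 360, -30) -> [-486.1 -482.3 -128.8] turn 106.4
(427, -281, 200, -58.7) -> [-481.1 -772.3   31.7] turn 135.1
```

Call:
carry_out:
  motion: "-60 -30 -65 10 85; -120 -60 -130 20 85; -186 -92 -130 30 85; -240 -135 -130 40 85; -290 -175 -130 50 85; -340 -215 -130 60 85; -391 -258 -130 70 85; -415 -315 -130 80 85; -440 -370 -130 90 85; -460 -425 -130 100 85; -486 -482 -130 106 85; -486 -540 -130 115 85"

```text
time: 1.6
tool_pos: [0.4875, -0.0045, 0.3609]
eef_rot: [2.834, 1.357, -0.0]
force: [0.9, 0.2, -0.3]
width: 0.0851
```

```bash
python3 -c "
from h import *
rel((427,-281,200,-58.7),(427,-281,90,-58.7))"
```

```text
t 1.6 p [487.5  -4.5 360.9] yaw -38.83 tilt 0.01 F [ 0.9  0.2 -0.3] M [ 0.04 -0.    0.02] w 85.1
(427, -281, 200, -58.7) -> [-253.3  126.3  160.9] turn 19.9
(427, -281, 90, -58.7) -> [-253.3  126.3  270.9] turn 19.9
```

Call:
carry_out:
  motion: "0 0 0 0 85; 0 0 0 0 85; 0 0 0 0 85"

```text
time: 1.98
tool_pos: [0.4869, -0.0011, 0.3611]
eef_rot: [-2.828, -1.366, 0.0]
force: [-0.5, -0.6, -0.0]
width: 0.0852
```

```bash
python3 -c "
from h import *
rel((427,-281,200,-58.7),(427,-281,120,-58.7))"
```

```text
t 1.98 p [486.9  -1.1 361.1] yaw -38.43 tilt 0.03 F [-0.5 -0.6 -0. ] M [-0.01  0.05 -0.03] w 85.2
(427, -281, 200, -58.7) -> [-256.5  127.2  161. ] turn 20.3
(427, -281, 120, -58.7) -> [-256.6  127.2  241. ] turn 20.3
```

Call:
carry_out:
  motion: "-50 25 40 4 85; -105 52 80 8 85; -160 80 120 13 85; -215 107 160 17 85; -256 127 200 20.3 85; -256 127 240 20.3 85; -256 127 240 20.3 85; -256 127 240 20.3 85; -256 127 240 20.3 85; -256 127 240 20.3 85; -256 127 240 20.3 85"

```text
time: 3.35
tool_pos: [0.4274, -0.2816, 0.1224]
eef_rot: [3.024, 0.844, 0.002]
force: [-0.5, -0.4, 0.7]
width: 0.0851
```

```bash
python3 -c "
from h import *
rel((427,-281,21,-58.7))
a=snap('top');b=snap('side')
cv2.imwrite('pics/above.png',np.hstack([cv2.resize(a[190:340,370:500],(520,600)),cv2.resize(b[250:390,310:380],(280,600))]))"
```

```text
t 3.35 p [ 427.4 -281.6  122.4] yaw -58.81 tilt 0.11 F [-0.5 -0.4  0.7] M [ 0.07  0.04 -0.03] w 85.1
(427, -281, 21, -58.7) -> [-1.000e-01 -9.000e-01  1.014e+02] turn -0.1
```

View pics/above.png

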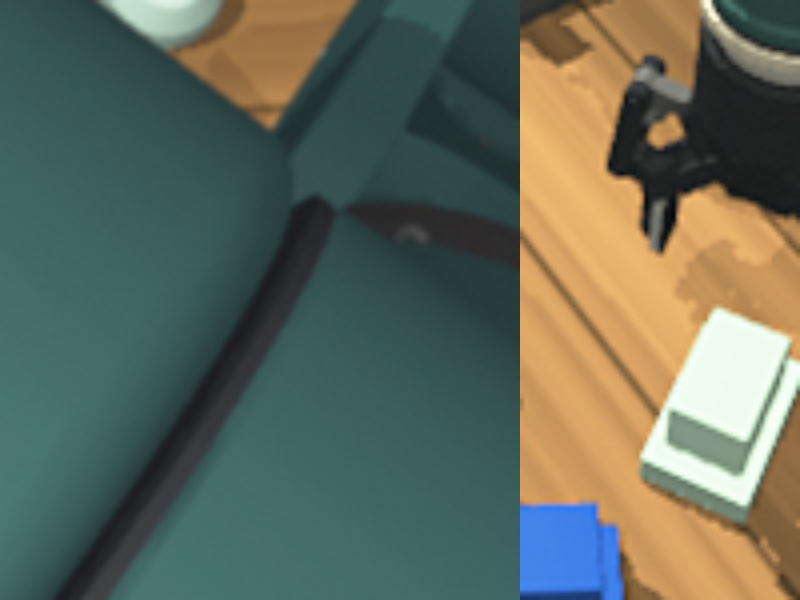

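The side crop shows the finger at (655,240) above the intact lamp base, while the arm hides the top view. I descend, grip and lift a little.

Call:
carry_out:
  motion: "0 -1 30 0 85; 0 -1 60 0 85; 0 -1 85 0 85; 0 -1 98 0 85; 0 -1 104 0 85; 0 -1 104 0 85; 0 -1 104 0 40; 0 -1 104 0 40; 0 -1 104 0 40; 0 -1 104 0 40; 0 -1 104 0 40; 0 -1 104 0 40"
  newtons: 40

```text
time: 4.95
tool_pos: [0.4264, -0.281, 0.018]
eef_rot: [3.026, 0.843, 0.0]
force: [-1.1, 1.6, 5.2]
width: 0.0434
```

```bash
python3 -c "
from h import *
rel()"
```

```text
t 4.95 p [ 426.4 -281.    18. ] yaw -58.86 tilt 0.04 F [-1.1  1.6  5.2] M [ 0.25  0.17 -0.01] w 43.4
```

Call:
carry_out:
  motion: "0 0 0 0 50; 0 0 -4 0 50; 0 0 -4 0 50; 0 0 -4 0 38; 0 0 -4 0 38; 0 0 -4 0 38; 0 0 -4 0 38"
  newtons: 70

```text
time: 5.82
tool_pos: [0.4265, -0.2811, 0.0217]
eef_rot: [3.026, 0.843, 0.0]
force: [-0.4, -0.6, 5.5]
width: 0.0432
```

```bash
python3 -c "
from h import *
rel()"
```

```text
t 5.83 p [ 426.5 -281.1   21.7] yaw -58.87 tilt 0.04 F [-0.4 -0.6  5.5] M [0.17 0.11 0.02] w 43.2
```

Call:
carry_out:
  motion: "0 0 -30 0 38; 0 0 -60 0 38; 0 0 -60 0 38; 0 0 -60 0 38"

```text
time: 6.32
tool_pos: [0.4255, -0.2803, 0.0803]
eef_rot: [-3.025, -0.843, 0.001]
force: [0.6, 0.4, -4.9]
width: 0.0425
```

```bash
python3 -c "
from h import *
rel((501,-50,260,-75),(496,101,220,-92.6))"
```

```text
t 6.33 p [ 425.5 -280.3   80.3] yaw -58.87 tilt 0.09 F [ 0.6  0.4 -4.9] M [0.01 0.07 0.01] w 42.5
(501, -50, 260, -75) -> [ 183.6 -158.4 -179.6] turn 16.1
(496, 101, 220, -92.6) -> [ 257.4 -290.2 -139.5] turn 33.7
```

Call:
carry_out:
  motion: "10 -10 -50 0 38; 40 -40 -95 4 38; 75 -75 -100 9 38; 110 -115 -100 14 38; 145 -155 -100 19 38; 180 -200 -100 24 38; 220 -245 -100 29 38; 257 -290 -100 33.7 38; 257 -290 -100 33.7 38; 257 -290 -100 33.7 38; 257 -290 -100 33.7 38; 257 -290 -100 33.7 38"

```text
time: 7.82
tool_pos: [0.4961, 0.0989, 0.181]
eef_rot: [3.14, -0.073, -0.001]
force: [-0.7, -0.3, -3.9]
width: 0.0428
```

```bash
python3 -c "
from h import *
rel((496,101,65,-92.6))
b=snap('side');cv2.imwrite('pics/nest1.png',cv2.resize(b[100:280,220:380],(640,600*720//600)[:2])[:600])"
```

```text
t 7.83 p [496.1  98.9 181. ] yaw -92.68 tilt 0.04 F [-0.7 -0.3 -3.9] M [0.01 0.02 0.09] w 42.8
(496, 101, 65, -92.6) -> [-1.00e-01 -2.10e+00  1.16e+02] turn -0.1
```

View pics/nest1.png

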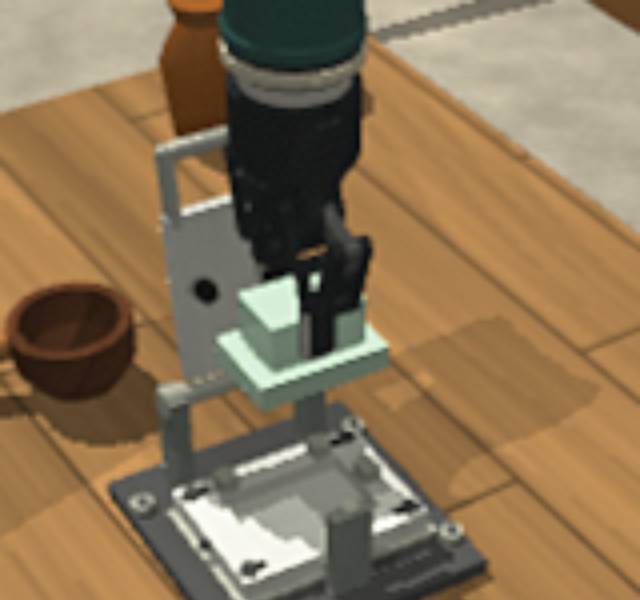

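Side view: the lamp base is held level above the nest (crop ~(300,370)) and square to the jig. The clamp is leaned back at (200,270) and clear. I descend to just above the rim, in the -x/-y corner.

Call:
carry_out:
  motion: "0 -2 30 0 38; 0 -2 60 0 38; 0 -2 90 0 38; 0 -2 105 0 38; 0 -2 112 0 38; 0 -2 116 0 38; 0 -2 118 0 38; 0 -2 118 0 38; 0 -2 118 0 38"

```text
time: 9.0
tool_pos: [0.4967, 0.1023, 0.0637]
eef_rot: [3.141, -0.07, 0.001]
force: [-0.8, 0.1, -4.2]
width: 0.043
```

```bash
python3 -c "
from h import *
rel((502,108,62,-92.6))
b=snap('side');a=snap('top');cv2.imwrite('pics/nest2.png',np.vstack([cv2.resize(b[180:270,240:350],(660,540))]))"
```

```text
t 9.0 p [496.7 102.3  63.7] yaw -92.56 tilt 0.05 F [-0.8  0.1 -4.2] M [-0.05  0.04 -0.05] w 43.0
(502, 108, 62, -92.6) -> [ 5.  -5.9  1.7] turn 0.0
```

View pics/nest2.png

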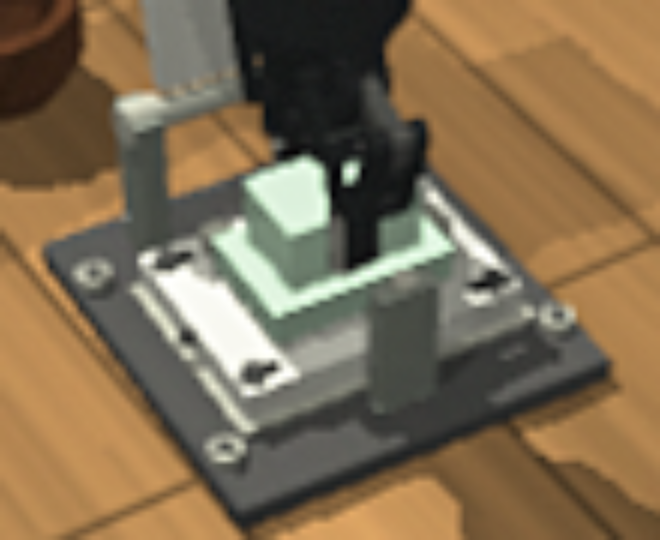

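The lamp base hovers over the nest, off towards the post and clear of the stops. I feel for the +x stop.

Call:
carry_out:
  motion: "1 0 1 0 38; 2 0 2 0 38; 3 0 2 0 38; 3 0 2 0 38; 3 0 2 0 38"

```text
time: 9.72
tool_pos: [0.4994, 0.1021, 0.0612]
eef_rot: [3.141, -0.07, -0.0]
force: [0.0, -0.1, -4.3]
width: 0.0428
```

Call:
carry_out:
  motion: "0.5 0 0 0 38; 1 0 0 0 38; 1 0 0 0 38"

```text
time: 10.1
tool_pos: [0.5004, 0.102, 0.0613]
eef_rot: [3.141, -0.07, 0.0]
force: [0.5, 0.2, -4.2]
width: 0.0427
```

Call:
carry_out:
  motion: "0.5 0 0 0 38; 1 0 0 0 38; 1 0 0 0 38"

```text
time: 10.48
tool_pos: [0.5006, 0.102, 0.0611]
eef_rot: [3.141, -0.07, -0.002]
force: [-1.5, 0.5, -3.6]
width: 0.0427
```

Call:
carry_out:
  motion: "0.5 0 0 0 38; 1 0 0 0 38; 1 0 0 0 38"

```text
time: 10.85
tool_pos: [0.5007, 0.1019, 0.0609]
eef_rot: [3.141, -0.07, -0.005]
force: [-5.7, 0.5, -1.0]
width: 0.0429
```

Call:
carry_out:
  motion: "0 -1 0 0 38; 0 -2 0 0 38; 0 -3 0 0 38; 0 -3 0 0 38; 0 -3 0 0 38"

```text
time: 11.48
tool_pos: [0.5009, 0.1046, 0.0607]
eef_rot: [3.14, -0.07, -0.005]
force: [-4.7, -1.4, -3.5]
width: 0.0429
```

Call:
carry_out:
  motion: "0 -0.5 0 0 38; 0 -1 0 0 38; 0 -1 0 0 38"

```text
time: 11.85
tool_pos: [0.5009, 0.1055, 0.0607]
eef_rot: [3.14, -0.07, -0.005]
force: [-6.1, -1.6, -3.9]
width: 0.0429
```

Call:
carry_out:
  motion: "0 -0.5 0 0 38; 0 -1 0 0 38; 0 -1 0 0 38"

```text
time: 12.22
tool_pos: [0.501, 0.1065, 0.0607]
eef_rot: [3.14, -0.07, -0.005]
force: [-5.2, -1.8, -4.8]
width: 0.0428
```

Call:
carry_out:
  motion: "0 -0.5 0 0 38; 0 -1 0 0 38; 0 -1 0 0 38"

```text
time: 12.6
tool_pos: [0.501, 0.1075, 0.0607]
eef_rot: [3.14, -0.07, -0.005]
force: [-4.7, -0.8, -3.5]
width: 0.0432
```

Call:
carry_out:
  motion: "0 -0.5 0 0 38; 0 -1 0 0 38; 0 -1 0 0 38"

```text
time: 12.98
tool_pos: [0.501, 0.1085, 0.0607]
eef_rot: [3.14, -0.07, -0.005]
force: [-3.8, -3.2, -3.4]
width: 0.043
```

Call:
carry_out:
  motion: "0 -0.5 0 0 38; 0 -1 0 0 38; 0 -1 0 0 38"

```text
time: 13.35
tool_pos: [0.5011, 0.1095, 0.0607]
eef_rot: [3.14, -0.07, -0.005]
force: [-4.6, -1.6, -3.7]
width: 0.043
```

Call:
carry_out:
  motion: "0 -0.5 0 0 38; 0 -1 0 0 38; 0 -1 0 0 38"

```text
time: 13.72
tool_pos: [0.5011, 0.1105, 0.0607]
eef_rot: [3.14, -0.07, -0.005]
force: [-5.4, -2.1, -4.4]
width: 0.043
```

```bash
python3 -c "
from h import *
rel()"
```

```text
t 13.72 p [501.1 110.5  60.7] yaw -92.57 tilt 0.19 F [-5.4 -2.1 -4.4] M [-0.36  0.93 -0.18] w 43.0
```

Call:
carry_out:
  motion: "0 -0.5 0 0 38; 0 -1 0 0 38; 0 -1 0 0 38"

```text
time: 14.1
tool_pos: [0.5012, 0.1115, 0.0607]
eef_rot: [3.14, -0.07, -0.005]
force: [-4.5, -2.0, -4.3]
width: 0.0429
```

Call:
carry_out:
  motion: "0 -0.5 0 0 38; 0 -1 0 0 38; 0 -1 0 0 38"

```text
time: 14.48
tool_pos: [0.5012, 0.1117, 0.0607]
eef_rot: [3.139, -0.069, -0.005]
force: [-4.5, -6.2, -2.7]
width: 0.0432
```

```bash
python3 -c "
from h import *
rel()"
```

```text
t 14.47 p [501.2 111.7  60.7] yaw -92.52 tilt 0.23 F [-4.5 -6.2 -2.7] M [-1.1   0.89 -0.  ] w 43.2
```

Both stops are felt (≈5 N each). Now I lower in small steps.

Call:
carry_out:
  motion: "0 0 2 0 38; 0 0 4 0 38; 0 0 5 0 38; 0 0 5 0 38"

```text
time: 14.98
tool_pos: [0.5011, 0.1117, 0.056]
eef_rot: [3.139, -0.069, -0.005]
force: [-5.9, -6.2, -0.6]
width: 0.0428
```

Call:
carry_out:
  motion: "0 0 1 0 38; 0 0 2 0 38; 0 0 3 0 38; 0 0 3 0 38"

```text
time: 15.48
tool_pos: [0.5011, 0.1117, 0.0531]
eef_rot: [3.139, -0.069, -0.005]
force: [-7.2, -5.6, 0.6]
width: 0.0429
```

```bash
python3 -c "
from h import *
rel()"
```

```text
t 15.47 p [501.1 111.7  53.1] yaw -92.51 tilt 0.23 F [-7.2 -5.6  0.6] M [-0.99  1.01  0.11] w 42.9
```

Call:
carry_out:
  motion: "0 0 1 0 38; 0 0 2 0 38; 0 0 2 0 38"

```text
time: 15.85
tool_pos: [0.5011, 0.1117, 0.0514]
eef_rot: [3.139, -0.069, -0.005]
force: [-6.6, -6.8, 4.5]
width: 0.0428
```

Call:
carry_out:
  motion: "0 0 1 0 38; 0 0 2 0 38; 0 0 2 0 38"

```text
time: 16.23
tool_pos: [0.5011, 0.1117, 0.0496]
eef_rot: [3.139, -0.069, -0.005]
force: [-7.1, -6.1, 5.1]
width: 0.0427
```

Call:
carry_out:
  motion: "0 0 1 0 38; 0 0 1.5 0 38; 0 0 1.5 0 38"

```text
time: 16.6
tool_pos: [0.5011, 0.1117, 0.0482]
eef_rot: [3.139, -0.069, -0.005]
force: [-8.1, -7.0, 8.0]
width: 0.0427
```

Call:
carry_out:
  motion: "0 0 0.5 0 38; 0 0 1 0 38; 0 0 1 0 38"

```text
time: 16.98
tool_pos: [0.5011, 0.1117, 0.0472]
eef_rot: [3.139, -0.069, -0.005]
force: [-7.9, -6.8, 7.7]
width: 0.043
```

Call:
carry_out:
  motion: "0 0 0.5 0 38; 0 0 1 0 38; 0 0 1 0 38"

```text
time: 17.35
tool_pos: [0.5011, 0.1117, 0.0462]
eef_rot: [3.139, -0.069, -0.005]
force: [-8.5, -6.3, 7.7]
width: 0.0428
```

Call:
carry_out:
  motion: "0 0 0.5 0 38; 0 0 1 0 38; 0 0 1 0 38"

```text
time: 17.73
tool_pos: [0.5011, 0.1117, 0.0452]
eef_rot: [3.139, -0.069, -0.005]
force: [-7.8, -6.3, 8.2]
width: 0.0433
```

```bash
python3 -c "
from h import *
rel()"
```

```text
t 17.73 p [501.1 111.7  45.2] yaw -92.51 tilt 0.22 F [-7.8 -6.3  8.2] M [-1.04  1.28  0.1 ] w 43.3
```

Call:
carry_out:
  motion: "0 0 0.5 0 38; 0 0 1 0 38; 0 0 1 0 38"

```text
time: 18.1
tool_pos: [0.5011, 0.1117, 0.0442]
eef_rot: [3.139, -0.069, -0.005]
force: [-7.7, -6.3, 8.3]
width: 0.0427
```

Call:
carry_out:
  motion: "0 0 0.5 0 38; 0 0 1 0 38; 0 0 1 0 38"

```text
time: 18.48
tool_pos: [0.501, 0.1117, 0.0437]
eef_rot: [3.139, -0.069, -0.005]
force: [-10.7, -6.8, 14.7]
width: 0.0432
```

Call:
carry_out:
  motion: "0 0 0.5 0 38; 0 0 1 0 38; 0 0 1 0 38"

```text
time: 18.85
tool_pos: [0.501, 0.1117, 0.0437]
eef_rot: [3.139, -0.069, -0.004]
force: [-12.7, -7.3, 25.4]
width: 0.0432
```

It stops dead at TCP z 43.7 mm, exactly as predicted for fully home, with about 29 N of contact. I relax the push, release, rise and look.

Call:
carry_out:
  motion: "-1 0.5 -1.6 0 38; -1.2 0.8 -1.8 0 38; -1.2 0.8 -1.8 0 48; -1.2 0.8 -1.8 0 56; -1.2 0.8 -1.8 0 60; -1.2 0.8 -1.8 0 60; -1.2 0.8 -20 0 60; -1.2 0.8 -60 0 60; -1.2 0.8 -110 0 60; -1.2 0.8 -110 0 60; -1.2 0.8 -110 0 60"

```text
time: 20.23
tool_pos: [0.5014, 0.1122, 0.1515]
eef_rot: [3.141, -0.07, 0.0]
force: [-1.0, -0.4, -0.0]
width: 0.0598
```

```bash
python3 -c "
from h import *
rel()
b=snap('side');cv2.imwrite('pics/home.png',cv2.resize(b[110:270,230:350],(600,800))[200:])
hs=cv2.cvtColor(b,cv2.COLOR_BGR2HSV);m=cv2.inRange(hs,(50,20,90),(95,140,255));m[:170]=0;m[270:]=0;m[:,:230]=0;m[:,350:]=0
print(cv2.boundingRect(m))
jx=np.array([.999,-.0454]);jy=np.array([.0454,.999]);c=np.array([.5008,.1113])
for z0 in(.022,.025,.030):
  q=np.array([proj('side',(*(c+jx*sx*.033+jy*sy*.022),z0+.052)) for sx,sy in((1,1),(1,-1),(-1,-1),(-1,1))]);print(z0,q.round(1).tolist())
"
```

```text
t 20.23 p [501.4 112.2 151.5] yaw -92.56 tilt 0.01 F [-1.  -0.4 -0. ] M [ 0.02 -0.01  0.02] w 59.8
(261, 200, 54, 37)
0.022 [[300.2, 205.7], [308.5, 214.9], [286.4, 223.1], [278.5, 213.5]]
0.025 [[300.2, 204.8], [308.5, 214.0], [286.4, 222.2], [278.4, 212.6]]
0.03 [[300.2, 203.3], [308.5, 212.5], [286.4, 220.7], [278.4, 211.2]]
```

View pics/home.png

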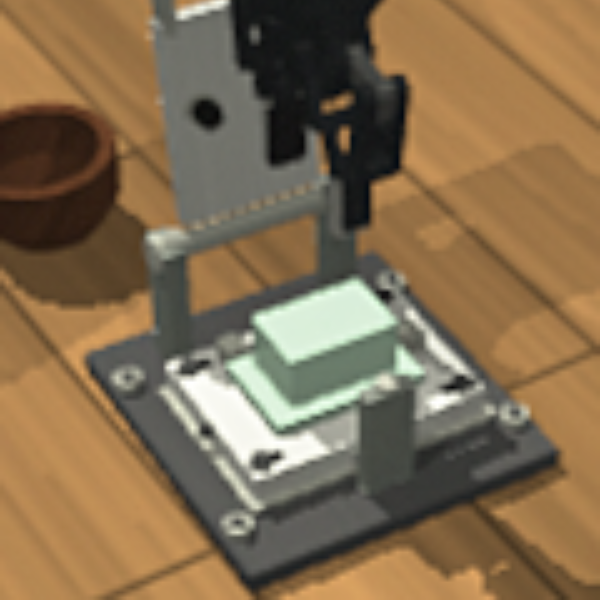

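The lamp base looks level and home: its top-face corners match the prediction for z = 22 mm to about 1–2 px. I confirm by feel, pressing lightly with shut fingers on the top over the plunger-side corner, which would stand proud if it were tilted (expected height 74 mm).

Call:
carry_out:
  motion: "-15 10 0 0 0; -15 10 20 0 0; -15 10 40 0 0; -15 10 60 0 0; -15 10 68 0 0; -15 10 73 0 0; -15 10 75.5 0 0; -15 10 75.5 0 0"

```text
time: 21.28
tool_pos: [0.4864, 0.1029, 0.0765]
eef_rot: [3.141, -0.07, 0.001]
force: [0.1, 0.6, -0.3]
width: -0.0
```

Call:
carry_out:
  motion: "0 0 1 0 0; 0 0 2 0 0; 0 0 2.5 0 0; 0 0 2.5 0 0"

```text
time: 21.78
tool_pos: [0.4863, 0.1029, 0.074]
eef_rot: [3.141, -0.07, 0.0]
force: [-0.6, -0.9, 4.2]
width: -0.0002
```

Call:
carry_out:
  motion: "0 0 1 0 0; 0 0 1.5 0 0; 0 0 1.5 0 0"

```text
time: 22.15
tool_pos: [0.4864, 0.1029, 0.0739]
eef_rot: [3.141, -0.07, 0.001]
force: [-4.8, -1.7, 21.5]
width: 0.0
```

Call:
carry_out:
  motion: "0 0 -20 0 0; 0 0 -70 0 0; 0 0 -130 0 0; 0 0 -190 0 0; 0 0 -230 0 0; 0 0 -230 0 0"

```text
time: 22.9
tool_pos: [0.4885, 0.1031, 0.3058]
eef_rot: [-3.14, 0.07, -0.012]
force: [1.0, 0.0, -0.5]
width: 0.0
```

```bash
python3 - <<'E'
from h import *
rel()
# bar ends/centre from the two first pictures: bar in jig frame, circle about hinge
O=np.array([.500,.106]);jx=np.array([.999,-.0454]);jy=np.array([.0454,.999])
for th in np.arange(1.6,2.21,.1):
    y=.078-.170*np.cos(th); z=.090+.170*np.sin(th)
    P=[(*(O+jx*s*.03+jy*y),z) for s in(-1,0,1)]
    print(round(th,2),[round(v,3) for v in P[1]],"top",[proj("top",p).round(0).tolist() for p in P],"side",[proj("side",p).round(0).tolist() for p in P])
E
```

```text
t 22.9 p [488.5 103.1 305.8] yaw -92.56 tilt 0.43 F [ 1.   0.  -0.5] M [-0.02  0.03 -0.  ] w 0.0
1.6 [np.float64(0.504), np.float64(0.189), np.float64(0.26)] top [[184.0, 225.0], [185.0, 208.0], [186.0, 192.0]] side [[266.0, 142.0], [277.0, 138.0], [288.0, 135.0]]
1.7 [np.float64(0.505), np.float64(0.206), np.float64(0.259)] top [[174.0, 225.0], [175.0, 209.0], [176.0, 192.0]] side [[263.0, 139.0], [274.0, 136.0], [284.0, 133.0]]
1.8 [np.float64(0.505), np.float64(0.223), np.float64(0.256)] top [[165.0, 226.0], [166.0, 209.0], [167.0, 193.0]] side [[260.0, 137.0], [271.0, 134.0], [281.0, 131.0]]
1.9 [np.float64(0.506), np.float64(0.239), np.float64(0.251)] top [[156.0, 227.0], [158.0, 210.0], [159.0, 194.0]] side [[257.0, 136.0], [268.0, 133.0], [278.0, 130.0]]
2.0 [np.float64(0.507), np.float64(0.255), np.float64(0.245)] top [[149.0, 228.0], [150.0, 211.0], [151.0, 195.0]] side [[255.0, 135.0], [265.0, 132.0], [276.0, 129.0]]
2.1 [np.float64(0.507), np.float64(0.27), np.float64(0.237)] top [[142.0, 229.0], [143.0, 213.0], [144.0, 197.0]] side [[252.0, 135.0], [263.0, 132.0], [273.0, 129.0]]
2.2 [np.float64(0.508), np.float64(0.284), np.float64(0.227)] top [[135.0, 230.0], [137.0, 214.0], [138.0, 198.0]] side [[250.0, 136.0], [261.0, 133.0], [271.0, 130.0]]
```

It is confirmed home: the plunger-side corner is at 74.0 mm and firm under 21 N. From top (172,209) and side (275,136), the clamp stands at about 1.72 rad, with its bar near (505,210,258). I grip the bar from above and swing it.

```bash
python3 - <<'E'
from h import *
O=np.array([500,106.]);jx=np.array([.999,-.0454]);jy=np.array([.0454,.999])
def b(th,dz): y=78-170*np.cos(th); return (*(O+jy*y).round(1).tolist(),round(90+170*np.sin(th)+dz,1),-92.6)
rel(b(1.72,50),b(1.72,-17))
b0=np.array(b(1.72,0))
print("swing shifts (tool x,y,z) from grip:")
for th in np.arange(1.6,.25,-.1):
    d=np.array(b(th,0))-b0; print(round(th,2),round(d[:2]@jx,1),round(-d[:2]@jy,1),round(-d[2],1))
E
```

```text
t 22.9 p [488.5 103.1 305.8] yaw -92.56 tilt 0.43 F [ 1.   0.  -0.5] M [-0.02  0.03 -0.  ] w 0.0
(504.7, 209.2, np.float64(308.1), -92.6) -> [  11.5 -106.7   -2.1] turn 0.0
(504.7, 209.2, np.float64(241.1), -92.6) -> [  11.  -106.7   64.9] turn 0.0
swing shifts (tool x,y,z) from grip:
1.6 0.0 20.3 -1.8
1.5 -0.0 37.3 -1.5
1.4 -0.0 54.2 0.6
1.3 0.0 70.8 4.3
1.2 -0.1 86.9 9.7
1.1 -0.1 102.4 16.6
1.0 0.0 117.1 25.0
0.9 -0.1 130.9 34.9
0.8 0.0 143.8 46.1
0.7 -0.0 155.4 58.6
0.6 0.0 165.6 72.1
0.5 0.0 174.5 86.6
0.4 -0.0 181.9 101.9
0.3 0.0 187.7 117.9
```

Call:
carry_out:
  motion: "4 -35 -5 0 45; 8 -70 -5 0 45; 11 -107 -5 0 45; 11 -107 -5 0 45; 11 -107 -5 0 45"

```text
time: 23.52
tool_pos: [0.5012, 0.2087, 0.3059]
eef_rot: [3.139, -0.069, -0.004]
force: [-0.6, 0.8, 1.0]
width: 0.045
```

```bash
python3 -c "
from h import *
rel((504.7,209.2,241,-92.6))
b=snap('side');a=snap('top')
cv2.imwrite('pics/bar.png',np.hstack([cv2.resize(b[70:210,220:330],(471,600)),cv2.resize(a[150:270,130:196],(329,600))]))"
```

```text
t 23.52 p [501.2 208.7 305.9] yaw -92.54 tilt 0.16 F [-0.6  0.8  1. ] M [-0.   -0.   -0.04] w 45.0
(504.7, 209.2, 241, -92.6) -> [ 3.7 -0.7 64.9] turn 0.1
```

View pics/bar.png

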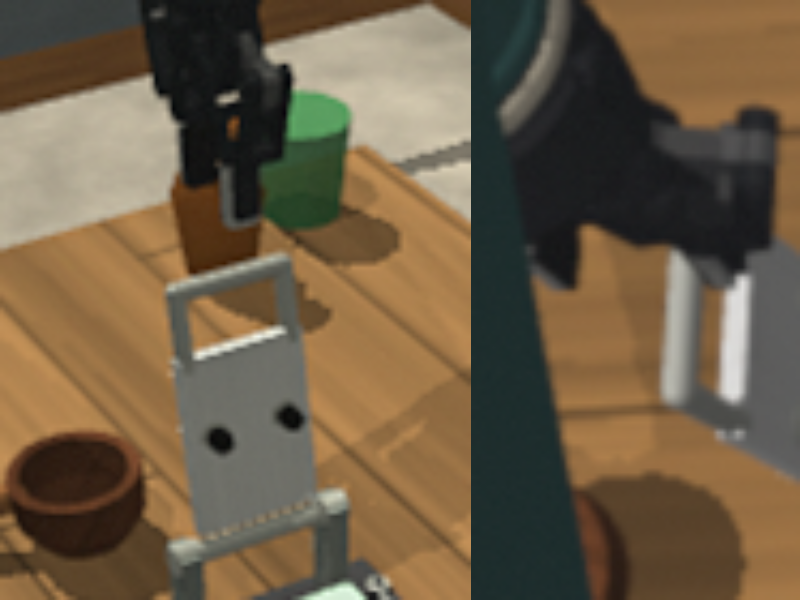

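The side view shows the bar centre at crop (230,275), with the two finger tips at (195,180) and (240,225) straddling it from above. That matches the prediction, so I descend.

Call:
carry_out:
  motion: "4 0 20 0 45; 4 0 40 0 45; 4 0 45 0 45; 4 0 45 0 45"

```text
time: 24.12
tool_pos: [0.5059, 0.2085, 0.2623]
eef_rot: [3.14, -0.072, -0.001]
force: [0.1, 0.7, -0.2]
width: 0.0447
```

Call:
carry_out:
  motion: "0 0 7 0 45; 0 0 14 0 45; 0 0 20 0 45; 0 0 20 0 45"

```text
time: 24.62
tool_pos: [0.5055, 0.209, 0.2416]
eef_rot: [3.14, -0.07, -0.002]
force: [-0.0, 0.3, 1.1]
width: 0.0448
```

Call:
carry_out:
  motion: "0 0 0 0 30; 0 0 0 0 20; 0 0 0 0 8; 0 0 0 0 8; 0 0 0 0 8; 0 0 0 0 8"
  newtons: 25

```text
time: 25.38
tool_pos: [0.5063, 0.2095, 0.2426]
eef_rot: [-3.14, 0.07, -0.001]
force: [-0.8, 2.7, 4.5]
width: 0.011
```

Call:
carry_out:
  motion: "0 10 -1 0 8; 0 20 -2 0 8; 0 37 -1.5 0 8; 0 54 0.5 0 8; 0 71 4 0 8; 0 71 4 0 8"

```text
time: 26.12
tool_pos: [0.503, 0.1356, 0.2378]
eef_rot: [3.138, -0.073, -0.0]
force: [2.7, -3.1, 0.8]
width: 0.011
```

```bash
python3 -c "
from h import *
rel()"
```

```text
t 26.12 p [503.  135.6 237.8] yaw -92.67 tilt 0.15 F [ 2.7 -3.1  0.8] M [-0.34 -0.43  0.03] w 11.0
```

Call:
carry_out:
  motion: "0 16 5.5 0 8; 0 31.5 12.5 0 8; 0 46.5 20.5 0 8; 0 60 30.5 0 8; 0 73 42 0 8; 0 73 42 0 8"

```text
time: 26.88
tool_pos: [0.4997, 0.0635, 0.1948]
eef_rot: [3.14, -0.072, -0.0]
force: [4.1, -0.2, -4.5]
width: 0.0107
```

```bash
python3 -c "
from h import *
rel()"
```

```text
t 26.88 p [499.7  63.5 194.8] yaw -92.62 tilt 0.07 F [ 4.1 -0.2 -4.5] M [ 0.11 -0.92 -0.02] w 10.7
```

Call:
carry_out:
  motion: "0 11.5 12.5 0 8; 0 22 26 0 8; 0 30.5 40.5 0 8; 0 38 56 0 8; 0 38 56 0 8"

```text
time: 27.5
tool_pos: [0.4979, 0.027, 0.1382]
eef_rot: [-3.139, 0.072, 0.0]
force: [7.1, 6.0, -5.5]
width: 0.011
```

Call:
carry_out:
  motion: "0 0 0 0 30; 0 0 0 0 30; 0 0 -20 0 30; 0 0 -40 0 30; 0 0 -50 0 0; 0 0 -50 0 0; 0 0 -50 0 0"

```text
time: 28.38
tool_pos: [0.4971, 0.0272, 0.1896]
eef_rot: [3.141, -0.07, -0.002]
force: [0.0, -0.7, -0.4]
width: 0.0
```

```bash
python3 -c "
from h import *
rel()
b=snap('side');a=snap('top')
cv2.imwrite('pics/low.png',np.hstack([cv2.resize(b[140:270,230:350],(554,600)),cv2.resize(a[190:300,200:245],(245,600))]))"
```

```text
t 28.38 p [497.1  27.2 189.6] yaw -92.57 tilt 0.08 F [ 0.  -0.7 -0.4] M [ 0.02 -0.01 -0.08] w 0.0
```

View pics/low.png

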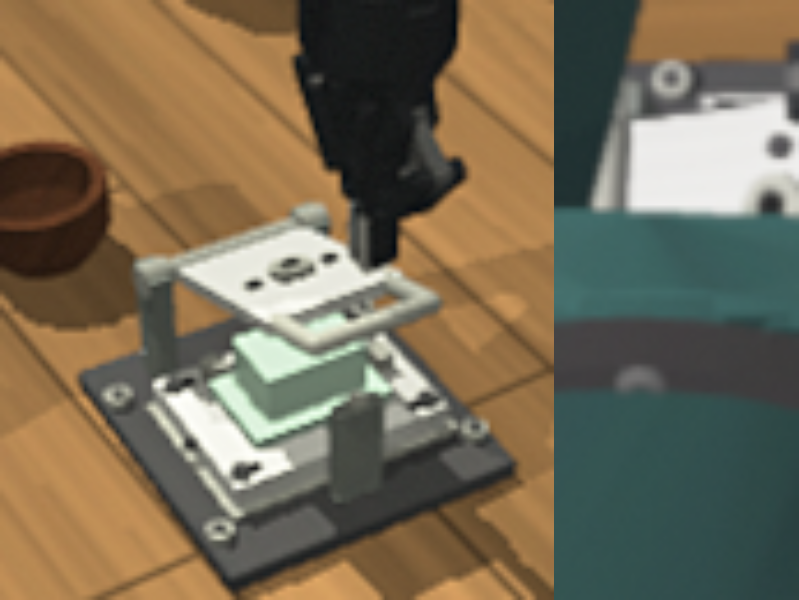

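The clamp is at about 0.4 rad, the bar runs from crop (320,340) to (435,300), and the lamp base is undisturbed. I push the bar down from above with shut fingers.

Call:
carry_out:
  motion: "0 0 14 0 0; 0 2 27 0 0; 0 4 35 0 0; 0 6 43 0 0; 0 8 51 0 0; 0 10 60 0 0; 0 11.5 68 0 0; 0 12.5 76 0 0; 0 12.5 76 0 0"

```text
time: 29.6
tool_pos: [0.4968, 0.0149, 0.1135]
eef_rot: [-3.141, 0.071, 0.002]
force: [-0.4, -0.0, 0.8]
width: -0.0
```

Call:
carry_out:
  motion: "0 0 5 0 0; 0 1 10 0 0; 0 1 14 0 0; 0 1 16 0 0; 0 1 16 0 0"

```text
time: 30.22
tool_pos: [0.4972, 0.0138, 0.0981]
eef_rot: [3.141, -0.071, -0.0]
force: [-0.5, -0.8, 0.1]
width: 0.0002
```

Call:
carry_out:
  motion: "0 0 0.5 0 0; 0 0 1 0 0; 0 0 1 0 0"

```text
time: 30.6
tool_pos: [0.4972, 0.0138, 0.0973]
eef_rot: [3.141, -0.07, -0.0]
force: [-0.4, -0.5, 2.9]
width: 0.0001
```

Call:
carry_out:
  motion: "0 0 0.5 0 0; 0 0 1 0 0; 0 0 1 0 0"

```text
time: 30.98
tool_pos: [0.4971, 0.0138, 0.0962]
eef_rot: [3.141, -0.07, -0.0]
force: [-1.4, -0.6, 3.6]
width: -0.0002
```

Call:
carry_out:
  motion: "0 0 0.5 0 0; 0 0 1 0 0; 0 0 1 0 0"

```text
time: 31.35
tool_pos: [0.4972, 0.0138, 0.0958]
eef_rot: [3.141, -0.07, 0.0]
force: [-2.4, 0.1, 9.2]
width: 0.0004
```

Call:
carry_out:
  motion: "0 0 0.5 0 0; 0 0 1 0 0; 0 0 1 0 0"

```text
time: 31.72
tool_pos: [0.4973, 0.0138, 0.0955]
eef_rot: [3.141, -0.07, 0.001]
force: [-4.8, 0.1, 18.6]
width: 0.0001
```

Call:
carry_out:
  motion: "0 0 0.5 0 0; 0 0 1 0 0; 0 0 1 0 0"

```text
time: 32.1
tool_pos: [0.4973, 0.0138, 0.0953]
eef_rot: [3.141, -0.07, 0.001]
force: [-6.9, 0.9, 28.4]
width: 0.0003
```

The clamp stops dead at 95.5 mm (about 96 expected when shut). I let go, rise clear, and check that it stays.

Call:
carry_out:
  motion: "0 0 -5 0 0; 0 0 -40 0 0; 0 0 -90 0 0; -40 20 -140 0 0; -60 60 -180 0 0; -60 120 -180 0 0; -60 160 -180 0 0; -60 160 -180 0 0; -60 160 -180 0 0; -60 160 -180 0 0"

```text
time: 33.35
tool_pos: [0.43, -0.1422, 0.273]
eef_rot: [-3.14, 0.068, 0.001]
force: [0.1, -0.4, -0.3]
width: -0.0002
```

```bash
python3 - <<'E'
from h import *
rel()
b=snap('side');a=snap('top')
cv2.imwrite('pics/shut.png',np.hstack([cv2.resize(b[160:270,230:350],(480,440)),cv2.resize(a[185:295,195:275],(320,440))]))
O=np.array([500,106.]);jx=np.array([.999,-.0454]);jy=np.array([.0454,.999])
for th in(0,.03,.06,.1):
    y=78-170*np.cos(th)
    q=[proj('side',np.array([*(O+jy*y+jx*s),90+170*np.sin(th)])/1000) for s in(-29,29)]
    print(th,[(((p-[230,160])*4).round(0)).tolist() for p in q])
E
```

```text
t 33.35 p [ 430.  -142.2  273. ] yaw -92.5 tilt 0.05 F [ 0.1 -0.4 -0.3] M [ 0.04 -0.03  0.05] w -0.2
0 [[289.0, 302.0], [369.0, 270.0]]
0.03 [[289.0, 295.0], [369.0, 264.0]]
0.06 [[289.0, 289.0], [369.0, 258.0]]
0.1 [[288.0, 280.0], [369.0, 249.0]]
```

View pics/shut.png

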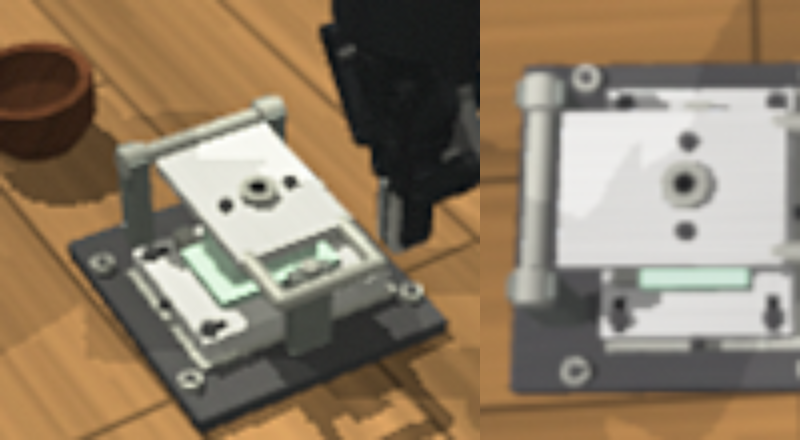

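The picture shows the clamp plate level over the glass, with the bar at side crop (289,296)–(369,262). That is ambiguous between 0 and 0.03 rad within the calibration error. I re-touch the bar gently to check it did not spring back.

Call:
carry_out:
  motion: "60 -100 0 0 0; 60 -160 0 0 0; 60 -160 50 0 0; 60 -160 100 0 0; 60 -160 145 0 0; 60 -160 165 0 0; 60 -160 173 0 0; 60 -160 173 0 0; 60 -160 173 0 0"

```text
time: 34.58
tool_pos: [0.4982, 0.0138, 0.1013]
eef_rot: [3.141, -0.07, 0.003]
force: [0.5, 0.5, 1.0]
width: -0.0003
```

Call:
carry_out:
  motion: "0 0 1 0 0; 0 0 2 0 0; 0 0 2 0 0"

```text
time: 34.95
tool_pos: [0.4973, 0.0137, 0.0984]
eef_rot: [3.141, -0.071, 0.0]
force: [0.0, -0.8, -1.1]
width: 0.0
```

Call:
carry_out:
  motion: "0 0 0.5 0 0; 0 0 1 0 0; 0 0 1 0 0"

```text
time: 35.33
tool_pos: [0.4971, 0.0138, 0.0972]
eef_rot: [3.141, -0.07, -0.0]
force: [0.1, -0.4, -0.6]
width: -0.0001
```

Call:
carry_out:
  motion: "0 0 0.5 0 0; 0 0 1 0 0; 0 0 1 0 0"

```text
time: 35.7
tool_pos: [0.4972, 0.0138, 0.0962]
eef_rot: [3.141, -0.07, -0.0]
force: [0.6, -0.2, -0.5]
width: -0.0001
```

Call:
carry_out:
  motion: "0 0 0.5 0 0; 0 0 1 0 0; 0 0 1 0 0"

```text
time: 36.08
tool_pos: [0.4973, 0.0138, 0.0959]
eef_rot: [3.141, -0.07, 0.001]
force: [-2.4, 0.6, 6.7]
width: 0.0001
```

The bar is still at 96.0 mm, so the clamp stayed fully shut. I rise clear and hand in.

Call:
carry_out:
  motion: "0 0 -5 0 0; 0 0 -40 0 0; 0 0 -90 0 0; -40 20 -140 0 0; -60 60 -160 0 0; -60 60 -160 0 0; -60 60 -160 0 0; -60 60 -160 0 0"

```text
time: 37.08
tool_pos: [0.4346, -0.0427, 0.2545]
eef_rot: [-3.14, 0.069, 0.002]
force: [0.4, 0.1, 0.3]
width: -0.0002
```

```bash
python3 -c "
from h import *
rel(); print(workorder.job_done())"
```

```text
t 37.08 p [434.6 -42.7 254.5] yaw -92.53 tilt 0.09 F [0.4 0.1 0.3] M [0.01 0.01 0.01] w -0.2
the job is handed in; nothing more can be done
None
```

The lamp base is in the nest with the clamp shut over it, and I handed the job in at 37 s of the 72 s allowed. The hand-in gave no verdict.

**What I did:** I gripped the pale-green lamp base by its upper block and felt it against the +x and +y stops at about 5 N each. I then worked it down past the plungers at about 12 N until it stopped dead, and let go. Next I swung the clamp by its bar, pressed it shut with closed fingers, and withdrew clear.

**Last checks:**
- **Lamp base home:** its plunger-side top corner was felt at 74.0 mm, the expected height, and held firm under 21 N. The camera view agreed within about 2 px.
- **Contact force:** the highest I read between the glass and the jig was about 29 N, against the 60 N limit.
- **Clamp shut:** the bar top was felt at about 96 mm, both on shutting and again after letting go, which matches fully shut.
- **Disagreement:** the side camera read the bar nearer 0.03 rad than 0. That is within calibration error, and I trusted the touch.
- **Bystanders:** my path kept clear of the paperweight, the wooden block and the jacks, but I did not check their positions again at the end.

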